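# Find the unlatched cover of the service box and push it open

### The job

Two of the three identical covers on top of the grey service box are latched from inside; find the free one by pressing the covers one after another with the fingertips on the round mark at their far end, without forcing those that do not give. When one rocks and its near edge comes up, push that edge with the fingers up and away from the robot until the cover stands upright, and leave it standing open. Grip nothing, and leave the loose things round about where they are.

Things in the scene. Friction and masses are not known exactly. Their poses are not given: they have to be found in the camera images.
- service_box: Grey metal service box fixed to the bench: 129 mm deep (its x, away from the robot at yaw 0), 360 mm long (y, left), 80 mm high, hollow; origin at the centre of its underside; yaw within 0.35 rad. Three identical polished, slippery metal covers lie flush in its top, 110 (x) by 80 (y) by 5 mm, centres at x 0, y +96, 0, -96 mm. Two are latched inside; which two varies, unseen.
- cover_left (a joint): Hinge of the left (+y) cover: 0 shut, 1.57 upright, stop at 1.75 rad. Axis along the box's y at box x +10 mm, 2.5 mm under the top. Pressing the far part sends it down into the box and raises the near edge. A free cover rocks at about 2 N and stays by friction where it is left; a latched one is stiff and springs shut again: over 5 N per mm, 0.1 rad at most.
- cover_left_press (a point): Middle of the round press mark (18 mm across) on the top face of the left (+y) cover, 28 mm beyond the hinge axis, 17 mm from the far edge; moves with the cover.
- cover_left_lip (a point): Middle of the near edge of the left (+y) cover, on its top face, 65 mm on the robot's side of the hinge axis; moves with the cover and rises as it opens.
- cover_middle (a joint): Hinge of the middle cover: 0 shut, 1.57 upright, stop at 1.75 rad. Axis along the box's y at box x +10 mm, 2.5 mm under the top. Pressing the far part sends it down into the box and raises the near edge. A free cover rocks at about 2 N and stays by friction where it is left; a latched one is stiff and springs shut again: over 5 N per mm, 0.1 rad at most.
- cover_middle_press (a point): Middle of the round press mark (18 mm across) on the top face of the middle cover, 28 mm beyond the hinge axis, 17 mm from the far edge; moves with the cover.
- cover_middle_lip (a point): Middle of the near edge of the middle cover, on its top face, 65 mm on the robot's side of the hinge axis; moves with the cover and rises as it opens.
- cover_right (a joint): Hinge of the right (-y) cover: 0 shut, 1.57 upright, stop at 1.75 rad. Axis along the box's y at box x +10 mm, 2.5 mm under the top. Pressing the far part sends it down into the box and raises the near edge. A free cover rocks at about 2 N and stays by friction where it is left; a latched one is stiff and springs shut again: over 5 N per mm, 0.1 rad at most.
- cover_right_press (a point): Middle of the round press mark (18 mm across) on the top face of the right (-y) cover, 28 mm beyond the hinge axis, 17 mm from the far edge; moves with the cover.
- cover_right_lip (a point): Middle of the near edge of the right (-y) cover, on its top face, 65 mm on the robot's side of the hinge axis; moves with the cover and rises as it opens.
- moulded_part_a: White moulded part, 24 mm across, 27 mm high, standing on the left end deck of the box; bystander, origin at its foot.
- moulded_part_b: White moulded part, 24 mm across, 27 mm high, standing on the bench to the right of the box; bystander, origin at its foot.
- loupe: Black loupe, 40 mm across, 44 mm high, standing behind the box; bystander, origin at its foot.
- tweezers: Metal tweezers, 117 mm long, 8 mm high, lying on the bench in front of the box; bystander, origin under its centre.
- screwdriver: Yellow-handled screwdriver, 142 mm long, 19 mm high, lying on the bench in front of the box; bystander, origin under its centre.
- hex_key: Black hex key, 78 mm long, 4 mm high, lying on the bench at the front left; bystander, origin under its centre.

How it is judged:
On the way:
1. a cover has rocked: its hinge is past 0.2 rad (value of joint any of cover_left, cover_middle, cover_right above 0.2 rad), for 0.1 s.
At the end, for the whole second after the job is handed in: One cover stands open by more than 1.2 rad (69 degrees) and is at rest; the other two are shut (under 0.1 rad); every loose bystander is within 25 mm of where it stood (((value of joint cover_left above 1.2 rad and velocity of joint cover_left between -0.1 and 0.1 rad/s and value of joint each of cover_middle, cover_right below 0.1 rad) or (value of joint cover_middle above 1.2 rad and velocity of joint cover_middle between -0.1 and 0.1 rad/s and value of joint each of cover_left, cover_right below 0.1 rad) or (value of joint cover_right above 1.2 rad and velocity of joint cover_right between -0.1 and 0.1 rad/s and value of joint each of cover_left, cover_middle below 0.1 rad)) and distance of each of moulded_part_a, moulded_part_b, loupe, tweezers, screwdriver, hex_key from where it was at the start of the episode below 0.025 m); the robot touches nothing.
It fails at once if the fingers press the box or a cover with more than 60 N (a latched cover is forced) (contact force between the fingers and service_box above 60 N).
It fails at once if a loose bystander is lifted, carried or knocked more than 25 mm from its place (distance of any of moulded_part_a, moulded_part_b, loupe, tweezers, screwdriver, hex_key from where it was at the start of the episode above 0.025 m).
It also fails if it takes over 58 s, if anything falls off the work surface, if the arm or the gripper's body presses on something with over 40 N, if the wrist force passes 120 N, or if a joint passes its speed limit or range.

### The arm

A 6-joint arm with a two-finger parallel gripper is mounted at the origin on a cart in front of the work surface, level with it; the furniture and walls round the work are solid. World frame = base frame: x ahead of the robot, y to its left, z up, the work surface at z = 0. Lengths are in m, angles in rad, forces in N, time in s.
With the tool pointing down it reaches from about 0.225 to 0.875 m from the base axis. Payload 3.4 kg.
Tool frame: the origin (TCP) lies midway between the tips of the shut fingers; the grasp point (between the pads) lies 19 mm behind it; z points along the fingers, y is the line along which they close (so a half turn about z gives the same grasp; the last joint's range is limited). The gripper opens to 85 mm and grips with 20 to 120 N. Pads are 22 mm wide; open, the fingers measure 114 mm over their backs; the gripper's body (76 mm by 85 mm) begins 54 mm behind the grasp point. The pads swing forward as they close: fully open they stand 13 mm farther back than shut.
Start: joints at [1.038, 0.276, 1.505, -0, 1.361, -0.121], TCP at [0.23, 0.527, 0.231] pointing down, gripper open.
Joint ranges: [-2.89, 2.89], [-0.75, 2.08], [0.22, 2.7], [-1.18, 4.32], [0.11, 2.71], [-2.7, 2.7]. Speed limits (rad/s): [2.57, 2.57, 3.14, 3.14, 3.14, 3.14].

### API

Orientations are given as a unit quaternion [w, x, y, z].
In Python, from rig import * gives the robot as it stands.
- The arm moves only by the tool apply_moves, never from a script. Its argument "steps" is one flat list of numbers, 4 for each row, row after row: the shift along the world's x, y, z in cm, then the turn about the world's z in degrees. A call has 1 to 8 rows; each row is the pose to reach, as a shift and turn from the pose commanded when the call began; what a row does not reach only later rows make up. A row lasts 1/12 s, in which the tool goes at most 41.7 mm and 7.16 degrees, less where a joint would pass 70% of its speed; a pose out of reach is approached as far as the arm can. A call with a gripper value outside its range is refused whole. "jaw" is the closure in counts, from 0 (fully open) to 255 (shut), set as the call begins (left out, the last holds). The fingers move at their own pace and stop on an object; "newtons" is the grip in N (left out, the last holds). Time passes only in rows, so rows that repeat a pose let the fingers close. It gives the time, the measured TCP pose, the force, the opening and the grip force at its end, in the units of the state.
- get_state(): the state, without advancing time (a new reading comes with each control period).
- get_image(name): name is "scene" or "top" or "wrist"; returns the picture (480x640x3 uint8, red, green, blue); there is no depth.
- calibration(name): a dict with "fx", "fy", "cx", "cy" (pixels), "k1" (the pictures are not rectified: a ray, as slopes to the right and down, at radius r is drawn at 1 + k1 r^2 times it, then the intrinsics apply), "xyz" and "rotation" of the camera in the world. Camera axes: x right, y up, looking along -z (the intrinsics and any distortion apply to the point x, -y, -z); pixel columns grow to the right and rows downward; lengths in m; the calibration is good to about 2 mm. A picture is of the moment at which its call begins: read the wrist's pose just before it. calibration takes no time and is no camera call; for the wrist camera it gives the pose at the moment of the call.
- sign_off(): hands the job in; it is judged then, once.
The state is a dict: "clock": time; "qpos": joint angles; "qd": joint speeds; "effort": joint torques, N m; "position": TCP position; "ee_rot": TCP orientation; "contact_force": force on the tool from outside, world axes, zero at the start; "moment": the same for the moment, N m; "width": finger opening in m; "gripper_force": force on a finger pad.
Only numpy, scipy, OpenCV 4.12 (cv2) and the standard library are available. Lean on these libraries where they do the work, as an engineer would, in place of code of your own. Each camera call takes 0.05 s, during which the arm holds its last target. There are 200 camera calls.

## Working session

There is one attempt and no reset: what is moved stays moved. The work goes in short steps, Python scripts to look and compute and a tool call to move; the robot and the scene stay as the last step left them, time stands still between calls to the robot, and variables do not carry over. Pictures are saved under pics/ and viewed, at most 10 in all, crops included, and the job is handed in when it is done.

Besides the shell and the picture viewer there is one more tool, called as a command line: name --argument value ..., lists and objects as JSON in quotes. apply_moves: Moves the arm, as the interface text tells. Its arguments: {"type":"object","properties":{"steps":{"type":"array","items":{"type":"number"}},"jaw":{"type":"number"},"newtons":{"type":"number"}},"required":["steps"]}

```bash
mkdir -p pics; python3 - <<'E'
from rig import *
import cv2
s=get_state();print(s['clock'],s['position'],s['ee_rot'],s['width'])
for n in("top","scene"):
    cv2.imwrite(f"pics/{n}0.png",get_image(n)[:,:,::-1]);c=calibration(n);print(n,c)
E
```

```text
0.0 [0.22988006 0.52648162 0.23046723] [-2.90472334e-04  2.04446753e-01  9.78877287e-01 -8.35265578e-04] 0.08508523013641671
top {'fx': 457.5850549471174, 'fy': 457.5850549471174, 'cx': 326.72726682335536, 'cy': 243.07135480547095, 'k1': 0.01931059986005639, 'xyz': array([0.42634   , 0.02334699, 0.98700332]), 'rotation': array([ 0.71247992,  0.0364445 , -0.03764243, -0.69973367])}
scene {'fx': 608.0160300693649, 'fy': 608.0160300693649, 'cx': 310.63884012607423, 'cy': 239.9228377872432, 'k1': -0.17439597729418238, 'xyz': array([-0.18215948, -0.87345871,  1.03887361]), 'rotation': array([ 0.85963641,  0.39914205, -0.1438356 , -0.28464397])}
```

View pics/top0.png

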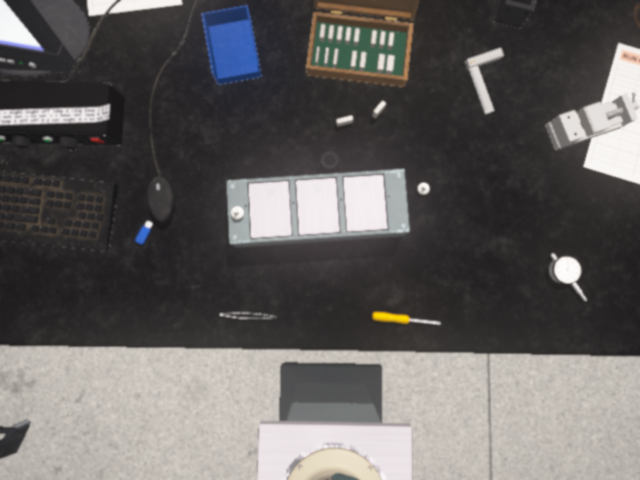

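View pics/scene0.png

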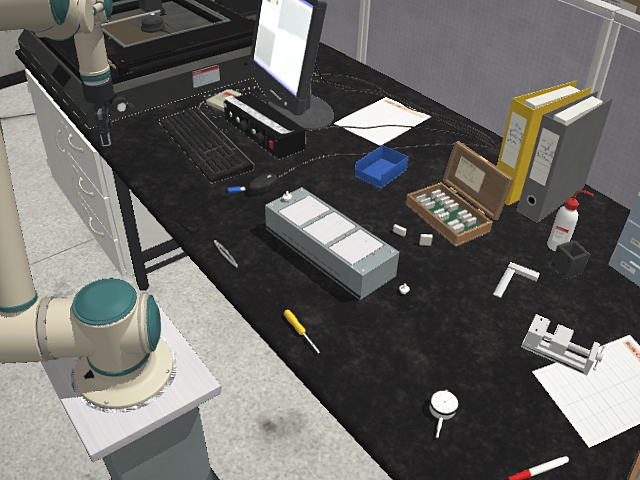

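The top view shows the box with three pale covers centred near (270,209), (318,206) and (365,203). Part a is at (237,213), part b at (424,188), the loupe at about (330,159), the tweezers at (248,316) and the screwdriver at (405,318).

```bash
cat > h.py <<'E'
import numpy as np,cv2
from scipy.spatial.transform import Rotation as R
def rot(c): q=c['rotation']; return R.from_quat([q[1],q[2],q[3],q[0]]).as_matrix()
def ray(c,uv,z):
    uv=np.atleast_2d(np.float64(uv)); d=(uv-[c['cx'],c['cy']])/[c['fx'],c['fy']]
    s=d.copy()
    for _ in range(20): s=d/(1+c['k1']*(s**2).sum(1,keepdims=True))
    v=np.c_[s[:,0],-s[:,1],-np.ones(len(s))]@rot(c).T
    return c['xyz']+v*((z-c['xyz'][2])/v[:,2:3])
def proj(c,P):
    p=(np.atleast_2d(P)-c['xyz'])@rot(c); s=np.c_[p[:,0],-p[:,1]]/-p[:,2:3]
    return s*(1+c['k1']*(s**2).sum(1,keepdims=True))*[c['fx'],c['fy']]+[c['cx'],c['cy']]
E
python3 - <<'E'
from h import *; from rig import *
for n,roi in(("top",(220,160,420,260)),("scene",(260,180,400,290))):
    im=cv2.imread(f"pics/{n}0.png"); c=calibration(n)
    x0,y0,x1,y1=roi; m=np.zeros(im.shape[:2],np.uint8)
    m[y0:y1,x0:x1]=(im[y0:y1,x0:x1].min(2)>195)*255
    cs,_=cv2.findContours(m,0,2)
    C=[]
    for k in cs:
        if cv2.contourArea(k)<300: continue
        W=ray(c,k[:,0,:],.08)
        r=cv2.minAreaRect((W[:,:2]*1000).astype(np.float32)); print(n,cv2.contourArea(k),np.round(r[0],1),np.round(r[1],1),round(r[2],1)); C.append(r[0])
    C=np.array(C);C=C[C[:,1].argsort()]
    if len(C)>1: d=C[-1]-C[0]; print('mean',C.mean(0),'yaw',np.arctan2(-d[0],d[1]),np.hypot(*d))
c=calibration("top")
for nm,uv,z in(("a",(237,212),.107),("b",(424,188),.027),("loupe",(330,159),.044)): print(nm,ray(c,uv,z))
im=cv2.imread("pics/top0.png")[145:260,215:440]; cv2.imwrite("pics/crop.png",cv2.resize(im,None,fx=3.5,fy=3.5,interpolation=2))
E
```

```text
top 2026.5 [588.6 139.1] [110.   79.1] 5.0
top 2021.0 [596.8  43.4] [110.1  79. ] 4.9
top 2022.5 [605.  -52.1] [110.2  79. ] 5.0
mean [596.80916341  43.47109222] yaw 0.0857564298595677 191.82764127925185
scene 892.0 [605.3 -52.2] [109.   83.6] 4.9
scene 802.0 [596.8  44.8] [109.5  81.3] 4.8
scene 712.5 [589.4 140.6] [108.7  81.6] 5.0
mean [597.17700195  44.40184657] yaw 0.08263242858486443 193.53409448193008
a [[0.57651756 0.19826815 0.107     ]]
b [[ 0.64935508 -0.18293334  0.027     ]]
loupe [[0.70417045 0.01892589 0.044     ]]
```

View pics/crop.png

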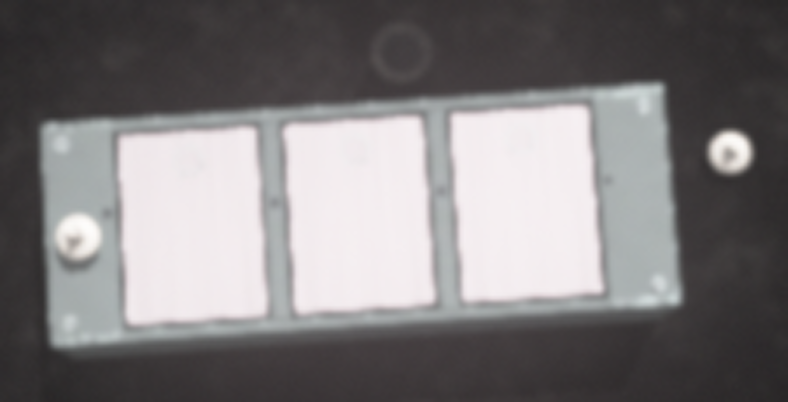

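The crop confirms the three covers, with faint press marks near their far edges (towards the top of the picture). The box is centred at about (0.597, 0.044) with yaw 0.085 rad. I'll close the fingers and go to above the left press mark at (0.6265, 0.1427).

apply_moves --steps '[2.8,-2.7,0,5,5.6,-5.4,0,10,8.4,-8.1,0,15,11.2,-10.8,0,20,14,-13.5,0,25,16.8,-16.2,0,28.5,19.6,-18.9,0,28.5,22.4,-21.6,0,28.5]' --jaw 255

```text
clock: 0.77
position: [0.455, 0.3093, 0.231]
ee_rot: [-0.0, -0.043, 0.999, -0.0]
contact_force: [-0.1, -0.5, 0.0]
width: 0.0002
gripper_force: 0.0
```

apply_moves --steps '[2.8,-2.7,-1,0,5.6,-5.4,-3,0,8.4,-8.1,-5,0,11.2,-10.8,-7,0,14,-13.5,-9,0,17.2,-16.8,-10.5,0,17.2,-16.8,-12,0,17.2,-16.8,-12,0]'

```text
clock: 1.43
position: [0.6263, 0.1392, 0.1064]
ee_rot: [-0.003, -0.041, 0.999, -0.001]
contact_force: [-1.0, -0.1, -0.8]
width: 0.0003
gripper_force: 0.0
```

apply_moves --steps '[0,0,-0.5,0,0,0,-1.2,0,0,0,-1.9,0,0,0,-2.3,0,0,0,-2.4,0,0,0,-2.4,0]'

```text
clock: 1.93
position: [0.6256, 0.1437, 0.0874]
ee_rot: [-0.0, -0.043, 0.999, 0.0]
contact_force: [-0.3, -0.4, -0.2]
width: -0.0002
gripper_force: 0.0
```

apply_moves --steps '[0,0,-0.1,0,0,0,-0.2,0,0,0,-0.3,0,0,0,-0.4,0,0,0,-0.4,0]'

```text
clock: 2.35
position: [0.6261, 0.1429, 0.0832]
ee_rot: [-0.0, -0.043, 0.999, 0.0]
contact_force: [0.1, -0.5, -0.0]
width: -0.0001
gripper_force: 0.0
```

apply_moves --steps '[0,0,-0.1,0,0,0,-0.2,0,0,0,-0.3,0,0,0,-0.4,0,0,0,-0.4,0]'

```text
clock: 2.77
position: [0.6262, 0.1429, 0.0797]
ee_rot: [0.0, -0.043, 0.999, 0.0]
contact_force: [-0.6, -1.0, 3.7]
width: -0.0003
gripper_force: 1.3
```

Contact. One more millimetre and a half will show whether it gives.

apply_moves --steps '[0,0,-0.05,0,0,0,-0.1,0,0,0,-0.15,0,0,0,-0.15,0]'

```text
clock: 3.1
position: [0.6263, 0.1429, 0.0794]
ee_rot: [0.0, -0.043, 0.999, 0.0]
contact_force: [-2.5, -0.0, 8.5]
width: 0.0
gripper_force: 4.3
```

Stiff at 8.5 N, so the left cover is latched. Next, the middle one.

apply_moves --steps '[0,0,1,0,0,0,2,0,0.3,-3,2,0,0.6,-6.5,2,0,0.8,-9.6,1.5,0,0.8,-9.6,0.8,0,0.8,-9.6,0.6,0,0.8,-9.6,0.5,0]'

```text
clock: 3.77
position: [0.6339, 0.0471, 0.0826]
ee_rot: [-0.0, -0.042, 0.999, 0.0]
contact_force: [0.4, 1.1, 0.0]
width: 0.0
gripper_force: 0.0
```

apply_moves --steps '[0,0,-0.1,0,0,0,-0.2,0,0,0,-0.3,0,0,0,-0.4,0,0,0,-0.45,0,0,0,-0.45,0]'

```text
clock: 4.27
position: [0.6345, 0.0476, 0.0787]
ee_rot: [0.0, -0.043, 0.999, 0.0]
contact_force: [-1.0, 0.6, 2.0]
width: -0.0002
gripper_force: 1.0
```

apply_moves --steps '[0,0,-0.05,0,0,0,-0.1,0,0,0,-0.15,0,0,0,-0.2,0,0,0,-0.2,0]'

```text
clock: 4.68
position: [0.6345, 0.0469, 0.0763]
ee_rot: [0.0, -0.043, 0.999, 0.0]
contact_force: [0.5, 0.4, 2.4]
width: -0.0003
gripper_force: 1.2
```

The middle cover gives: down 4 mm at 2.4 N. I'll press it farther.

apply_moves --steps '[0,0,-0.2,0,0,0,-0.4,0,0,0,-0.6,0,0,0,-0.8,0,0,0,-0.8,0]'

```text
clock: 5.1
position: [0.634, 0.0466, 0.0676]
ee_rot: [-0.0, -0.043, 0.999, -0.0]
contact_force: [-0.0, 0.4, 1.5]
width: 0.0002
gripper_force: 0.4
```

apply_moves --steps '[0,0,-0.2,0,0,0,-0.4,0,0,0,-0.5,0,0,0,-0.5,0]'

```text
clock: 5.43
position: [0.6341, 0.0469, 0.0629]
ee_rot: [-0.0, -0.043, 0.999, -0.0]
contact_force: [0.9, -0.4, 0.8]
width: 0.0
gripper_force: 0.4
```

It's about 0.7 rad down. Lift clear, back off over the raised edge and come down in front of it.

apply_moves --steps '[0,0,2,0,0,0,5,0,0,0,8.5,0,0,0,11,0,-3.5,-0.3,11,0,-7,-0.6,11,0,-10,-0.9,11,0,-12.3,-1.05,11,0]'

```text
clock: 6.1
position: [0.5075, 0.0364, 0.1728]
ee_rot: [-0.002, -0.043, 0.999, 0.0]
contact_force: [0.8, 0.3, 1.1]
width: 0.0001
gripper_force: 0.0
```

apply_moves --steps '[0,0,0,0,0,0,-2,0,0,0,-4,0,0,0,-6,0,0,0,-7.2,0,0,0,-7.2,0]'

```text
clock: 6.6
position: [0.509, 0.0366, 0.0985]
ee_rot: [-0.003, -0.043, 0.999, 0.0]
contact_force: [-1.5, -0.6, -0.4]
width: -0.0003
gripper_force: 0.0
```

```bash
python3 - <<'E'
from rig import *
import cv2
print(get_state()['position'])
im=get_image("scene")[100:340,200:480,::-1]
cv2.imwrite("pics/s1.png",cv2.resize(im,None,fx=2.5,fy=2.5))
E
```

```text
[0.50896486 0.03663089 0.09845873]
```

View pics/s1.png

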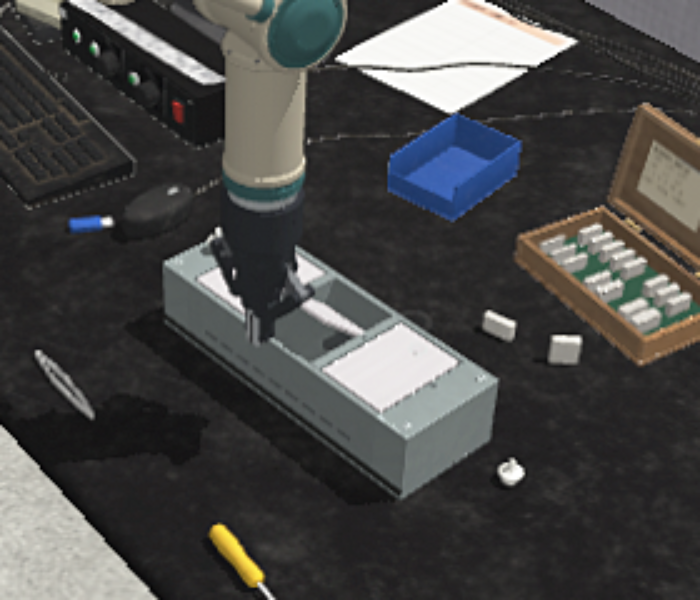

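The middle cover's near edge stands about halfway up and the fingers are in front of it. Now I'll push away from the robot, rising slightly.

apply_moves --steps '[0.8,0.07,0.1,0,1.6,0.14,0.2,0,2.4,0.2,0.3,0,3.2,0.27,0.5,0,4,0.34,0.7,0,4.6,0.4,0.9,0,5,0.42,1,0,5,0.42,1,0]'

```text
clock: 7.32
position: [0.5627, 0.0407, 0.1117]
ee_rot: [0.001, -0.043, 0.999, 0.0]
contact_force: [-0.1, -0.3, -0.3]
width: 0.0
gripper_force: 0.0
```

apply_moves --steps '[0.5,0.04,0.2,0,1,0.08,0.2,0,1.5,0.13,0.2,0,2,0.17,0.2,0,2.4,0.2,0.2,0,2.7,0.23,0.2,0,2.7,0.23,0.2,0]'

```text
clock: 7.9
position: [0.5892, 0.043, 0.1132]
ee_rot: [0.0, -0.043, 0.999, 0.0]
contact_force: [-1.0, 0.5, 0.0]
width: 0.0002
gripper_force: 0.0
```

apply_moves --steps '[0.2,0.02,0,0,0.4,0.03,0,0,0.5,0.04,0,0,0.5,0.04,0,0]'

```text
clock: 8.23
position: [0.5932, 0.0434, 0.1133]
ee_rot: [-0.0, -0.043, 0.999, 0.0]
contact_force: [-0.1, 0.8, -0.1]
width: 0.0001
gripper_force: 0.1
```

```bash
python3 - <<'E'
from rig import *
import cv2
im=get_image("scene")[160:310,240:430,::-1]
cv2.imwrite("pics/s2.png",cv2.resize(im,None,fx=4,fy=4))
E
```

```text
(no output)
```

View pics/s2.png

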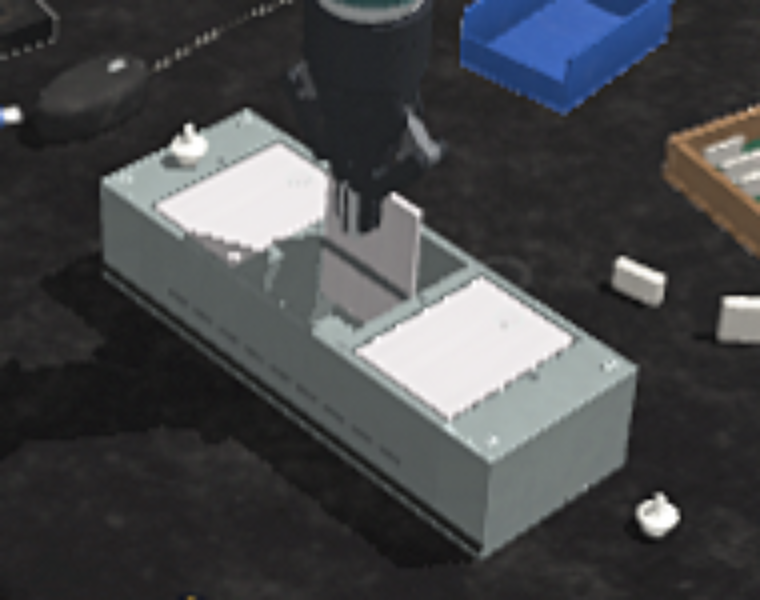

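The middle cover stands upright, with its edge at about (405,195)-(415,300) in the crop. The other two are shut. Back off and up.

apply_moves --steps '[-1,-0.1,0,0,-3,-0.25,0,0,-6,-0.5,1,0,-8,-0.7,3,0,-10,-0.8,6,0,-12,-1,9,0,-12,-1,10,0,-12,-1,10,0]'

```text
clock: 8.95
position: [0.4741, 0.0332, 0.2165]
ee_rot: [0.004, -0.043, 0.999, -0.0]
contact_force: [0.7, 0.0, -0.8]
width: -0.0001
gripper_force: 0.0
```

apply_moves --steps '[-1,0,0,0,-1,0,0,0,-1,0,0,0,-1,0,0,0]'

```text
clock: 9.28
position: [0.4628, 0.0334, 0.2118]
ee_rot: [-0.001, -0.043, 0.999, 0.0]
contact_force: [0.2, -0.0, 0.5]
width: 0.0
gripper_force: 0.0
```

```bash
python3 - <<'E'
from rig import *
import cv2
im=get_image("scene")[160:310,240:430,::-1]
cv2.imwrite("pics/s3.png",cv2.resize(im,None,fx=4,fy=4))
E
```

```text
(no output)
```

View pics/s3.png

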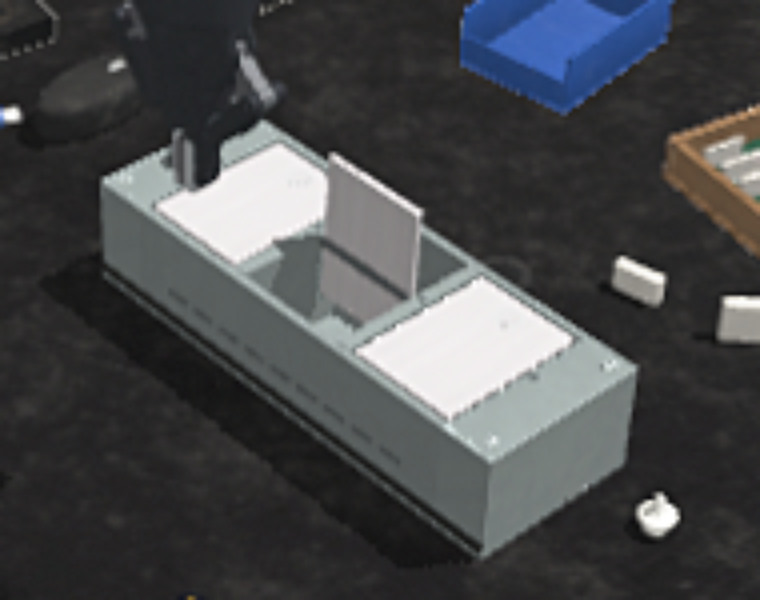

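The middle cover stands upright by itself at about (375,225), the robot is clear and the outer covers are shut.

```bash
python3 -c "
from rig import *
print(sign_off())"
```

```text
the job is handed in; nothing more can be done
None
```

The middle cover was the free one and now stands upright on its own; the left cover was stiff when pressed and the right one was never pressed, both are shut, nothing loose was touched, and the job is handed in after about 9.3 s of the 58 s allowed (no verdict was returned).

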